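Line components up by height on the staging rail

TASK

Line up the four components standing about the benches on the rail in order of height: the oval motor capacitor, the round capacitor can, the potentiometer with its knob and the finned heat sink. Stand one upright in the middle of each cork pad, the tallest on the pad next to the knobbed end post and each next pad holding the next shorter one, and leave them standing there.

Things in the scene. Friction and masses are not known exactly. Their poses are not given: they have to be found in the camera images.
- motor_capacitor: oval pale grey motor run capacitor standing upright, body 28 (x) x 46 (y) mm and 82 mm high, 91 mm with its two thin metal tabs on top; 0.11 kg. Origin: centre of its underside; z up. Grip it across the 28 mm (its x axis)
- capacitor_can: round blue electrolytic capacitor can standing upright, 35 mm in diameter, body 56 mm high, 62 mm with the two terminals on top; 0.09 kg. Origin: centre of its underside; z up
- potentiometer: potentiometer standing on its small grey square body, shaft up, with a round black knob, 35 mm high in all, 28 (x) x 21 (y) mm with its solder legs, which point to its -x; 0.03 kg. The knob is 21 mm in diameter, from 20 to 34 mm above the bench; the square body (20 x 20 mm, 10 mm high) below it. Origin: on the underside, at the middle of the whole 28 x 21 mm outline; the axis of knob and body stands 4 mm from it towards +x. z up
- heat_sink: black finned heat sink lying on its base plate, 40 (x) x 50 (y) x 26 mm high, upright thin fins along x; 0.06 kg. Origin: centre of its underside; z up. Grip it across the 40 mm (its x axis)
- seat_a: the pad at the rail's right-hand end as the robot sees it: square brown cork pad 62 x 62 x 3 mm on the rail, fixed; one of four alike in a row, 78 mm apart centre to centre. Origin: centre of its underside, 8 mm above the bench; its top is 3 mm above the origin (11 mm above the bench). z up, y along the rail, x across it
- seat_b: second pad from the right: square brown cork pad 62 x 62 x 3 mm on the rail, fixed; one of four alike in a row, 78 mm apart centre to centre. Origin: centre of its underside, 8 mm above the bench; its top is 3 mm above the origin (11 mm above the bench). z up, y along the rail, x across it
- seat_c: third pad from the right: square brown cork pad 62 x 62 x 3 mm on the rail, fixed; one of four alike in a row, 78 mm apart centre to centre. Origin: centre of its underside, 8 mm above the bench; its top is 3 mm above the origin (11 mm above the bench). z up, y along the rail, x across it
- seat_d: the pad at the rail's left-hand end: square brown cork pad 62 x 62 x 3 mm on the rail, fixed; one of four alike in a row, 78 mm apart centre to centre. Origin: centre of its underside, 8 mm above the bench; its top is 3 mm above the origin (11 mm above the bench). z up, y along the rail, x across it
- end_post: round bare steel post with a steel knob on top (26 mm across), 56 mm high, 28 mm wide at its foot, fixed on the rail 55 mm beyond the centre of the outermost pad at one end (either end; the other end has only a low flat steel bar, 6 mm high). Origin: centre of its foot, 8 mm above the bench
- rail: flat aluminium rail lying on the left-hand bench, 74 (x) x 376 (y) x 8 mm, fixed; it carries the four pads in a row along its y, at y = -117, -39, 39 and 117 mm, and the post. Origin: centre of its underside; its +y end is the left-hand one as the robot sees it
Things that resemble listed ones, but are neither listed nor needed, are in the scene too. What is shaped like the capacitor_can but orange, pink or yellow is not meant.

How it is judged:
At the end, for the whole second after the job is handed in: From the pad next to the end post on: motor capacitor, capacitor can, potentiometer, heat sink, each with its origin within 13 mm of its pad's centre seen from above, its underside within 4 mm of the pad's top, upright within 0.12 rad, released and at rest (((horizontal distance between end_post and seat_a below 0.1 m and horizontal distance between motor_capacitor and seat_a below 0.013 m and z of motor_capacitor in the frame of seat_a between -0.001 and 0.007 m and horizontal distance between capacitor_can and seat_b below 0.013 m and z of capacitor_can in the frame of seat_b between -0.001 and 0.007 m and horizontal distance between potentiometer and seat_c below 0.013 m and z of potentiometer in the frame of seat_c between -0.001 and 0.007 m and horizontal distance between heat_sink and seat_d below 0.013 m and z of heat_sink in the frame of seat_d between -0.001 and 0.007 m) or (horizontal distance between end_post and seat_d below 0.1 m and horizontal distance between motor_capacitor and seat_d below 0.013 m and z of motor_capacitor in the frame of seat_d between -0.001 and 0.007 m and horizontal distance between capacitor_can and seat_c below 0.013 m and z of capacitor_can in the frame of seat_c between -0.001 and 0.007 m and horizontal distance between potentiometer and seat_b below 0.013 m and z of potentiometer in the frame of seat_b between -0.001 and 0.007 m and horizontal distance between heat_sink and seat_a below 0.013 m and z of heat_sink in the frame of seat_a between -0.001 and 0.007 m)) and angle between each of motor_capacitor, capacitor_can, potentiometer, heat_sink's own z axis and vertical below 0.12 rad and linear speed of each of motor_capacitor, capacitor_can, potentiometer, heat_sink below 0.02 m/s and angular speed of each of motor_capacitor, capacitor_can, potentiometer, heat_sink below 0.2 rad/s); the robot touches nothing.
It also fails if it takes over 112 s, if anything falls off the work surface, if the arm or the gripper's body presses on something with over 40 N, if the wrist force passes 120 N, or if a joint passes its speed limit or range.

ROBOT

A 7-joint arm with a two-finger parallel gripper is mounted at the origin on a cart in front of the work surface, level with it; the furniture and walls round the work are solid. World frame = base frame: x ahead of the robot, y to its left, z up, the work surface at z = 0. Lengths are in m, angles in rad, forces in N, time in s.
With the tool pointing down it reaches from about 0.425 to 0.875 m from the base axis. Payload 4.7 kg.
Tool frame: the origin (TCP) lies at the very end of the fingers, on their centre line; the grasp point (between the pads) lies 19 mm behind it; z points along the fingers, y is the line along which they close (so a half turn about z gives the same grasp; the last joint's range is limited). The gripper opens to 87 mm and grips with 3 to 60 N. Pads are 19 mm wide; open, the fingers measure 117 mm over their backs; the gripper's body (75 mm by 190 mm) begins 51 mm behind the grasp point.
Start: joints at [1.26, 0.321, -0.07, 1.45, 0.023, 1.371, -0.057], TCP at [0.207, -0.616, 0.223] pointing down, gripper open.
Joint ranges: [-2.86, 2.86], [-0.3, 2.09], [-1.38, 1.24], [0.06, 2.45], [-1.56, 4.7], [0.09, 2.05], [-2.69, 2.69]. Speed limits (rad/s): [2.57, 2.57, 3.14, 3.14, 3.14, 3.14, 3.14].

INTERFACE

Orientations are given as [roll, pitch, yaw] about the fixed x, y, z axes, in that order (R = Rz(yaw) Ry(pitch) Rx(roll)).
In Python, from cell import state, vision, ctrl gives the robot as it stands. The module is installed in compiled form; this text tells all that it offers.
- The arm moves only by the shell command python3 -m pendant 'ROWS' [OPENING] [FORCE]. ROWS is JSON, a list of rows, each an object with "linear": the shift along the tool's x, y, z in m, a list of three; "yaw": the turn about the tool's z in degrees. A call has 1 to 8 rows; each row is the pose to reach, as a shift and turn from the pose commanded when the call began, along the tool's axes at that moment; what a row does not reach only later rows make up. A row lasts 1/8 s, in which the tool goes at most 62.5 mm and 10.7 degrees, less where a joint would pass 70% of its speed; a pose out of reach is approached as far as the arm can. A call with a gripper value outside its range is refused whole. OPENING is the finger opening in m, from 0 to 0.087, set as the call begins (- or left out, the last holds). The fingers move at their own pace and stop on an object; FORCE is the grip in N (left out, the last holds). Time passes only in rows, so rows that repeat a pose let the fingers close. It gives the time, the measured TCP pose, the force, the opening and the grip force at its end, in the units of the state.
- state(): the state, without advancing time (a new reading comes with each control period).
- vision.camera(name): name is "scene" or "top" or "wrist"; returns a dict with "image" (480x640x3 uint8, red, green, blue), "z_map" (480x640 float32, m along the optical axis (not along the pixel's ray), 0 where there is no reading), "K" (3x3 intrinsics, pixels), "eye" and "orientation" of the camera in the world. Camera axes: x right, y down, z forward; pixel columns grow to the right and rows downward; lengths in m; the calibration is good to about 2 mm. A picture is of the moment at which its call begins.
- ctrl.finish_job(): hands the job in; it is judged then, once.
Trained networks look in the newest picture that a camera, given by its name, has taken for a name from the list of things; names that differ only in an ending like _2 or _b are one class to them, and where a whole thing is asked for, a point or a joint stands for the part that bears it (a point fixed in the world has none). Each returns a list of dicts, best first, with "confidence" (0 to 1); they miss things now and then, are a little off and sometimes report something else, mostly with a low value. They report only what shows in the picture. A call takes as long as a camera call. They do not tell look-alikes from the thing itself.
- vision.boxes_of(camera, name): "extent" ([left, top, right, bottom] in pixels, round what is visible of it).
- vision.outline_of(camera, name): "mask" (480x640 bool, what is visible of it) and "extent" ([left, top, right, bottom] in pixels, round what is visible of it).
- vision.tip_of(camera, name): "point" ([row, column] in pixels: a listed point, or the origin of a listed thing).
The state is a dict: "clock": time; "q": joint angles; "joint_velocities": joint speeds; "tau": joint torques, N m; "position": TCP position; "eef_rot": TCP orientation; "force": force on the tool from outside, world axes, zero at the start; "moment": the same for the moment, N m; "gripper_width": finger opening in m; "gripper_force": force on a finger pad.
Only numpy, scipy, OpenCV 4.12 (cv2) and the standard library are available. Lean on these libraries where they do the work, as an engineer would, in place of code of your own. Each camera call takes 0.05 s, during which the arm holds its last target. There are 200 camera calls.

## Working session

There is one attempt and no reset: what is moved stays moved. The work goes in short steps, Python scripts to look and compute and a shell command to move; the robot and the scene stay as the last step left them, time stands still between calls to the robot, and variables do not carry over. Pictures are saved under pics/ and viewed, at most 14 in all, crops included, and the job is handed in when it is done.

```bash
mkdir -p pics
cat > h.py <<'E'
import numpy as np, cv2
from cell import state, vision, ctrl
from scipy.spatial.transform import Rotation as R
def rot(o):
    o=np.array(o,float)
    if o.shape==(3,3): return o
    return R.from_euler('xyz',o).as_matrix() if o.size==3 else R.from_quat(o).as_matrix()
def shot(n):
    c=vision.camera(n); K=np.array(c['K']); z=c['z_map']; v,u=np.mgrid[:480,:640]
    P=np.stack([(u-K[0,2])/K[0,0]*z,(v-K[1,2])/K[1,1]*z,z],-1)@rot(c['orientation']).T+np.array(c['eye'])
    P[z==0]=np.nan; c['P']=P; return c
def save(c,f,crop=None,s=1):
    im=c['image'][...,::-1]
    if crop: l,t,r,b=crop; im=im[t:b,l:r]
    cv2.imwrite('pics/'+f,cv2.resize(im,None,fx=s,fy=s,interpolation=cv2.INTER_CUBIC))
E
python3 - <<'E'
from h import *
s=state(); print({k:s[k] for k in('clock','position','eef_rot','gripper_width')})
for n in('top','scene'):
    c=shot(n); save(c,n+'.png'); print(n,c['eye'],c['orientation'])
    for t in('motor_capacitor','capacitor_can','potentiometer','heat_sink','seat_a','end_post','rail'):
        for d in vision.outline_of(n,t):
            m=d['mask']; p=c['P'][m]; p=p[~np.isnan(p[:,0])]
            if len(p)==0: print(t,'none');continue
            print(t,round(d['confidence'],2),[int(x) for x in d['extent']],np.round(np.median(p,0),3),'zmax',np.round(np.percentile(p[:,2],98),3))
E
```

```text
{'clock': 0.0, 'position': array([ 0.20723885, -0.61548089,  0.22144686]), 'eef_rot': array([-3.13966069e+00,  5.19952295e-05,  3.24845214e-01]), 'gripper_width': 0.08710650027485456}
top [0.29835738 0.00763233 1.1988508 ] [-2.94071663e+00 -2.07251602e-03 -1.56313946e+00]
motor_capacitor 0.62 [379, 199, 408, 224] [ 0.588 -0.159  0.08 ] zmax 0.087
capacitor_can 0.69 [365, 282, 386, 294] [ 0.429 -0.121  0.057] zmax 0.063
capacitor_can 0.66 [374, 239, 396, 260] [ 0.512 -0.141  0.055] zmax 0.063
capacitor_can 0.65 [307, 295, 319, 314] [0.395 0.01  0.056] zmax 0.062
capacitor_can 0.63 [425, 202, 449, 224] [ 0.589 -0.247  0.055] zmax 0.063
capacitor_can 0.6 [404, 285, 426, 301] [ 0.419 -0.201  0.056] zmax 0.062
potentiometer 0.54 [293, 166, 303, 182] [0.684 0.049 0.03 ] zmax 0.038
heat_sink 0.59 [446, 257, 474, 286] [ 0.472 -0.301  0.015] zmax 0.029
heat_sink 0.54 [181, 262, 219, 301] [0.449 0.25  0.011] zmax 0.016
seat_a 0.91 [181, 262, 221, 300] [0.448 0.249 0.011] zmax 0.016
seat_a 0.9 [211, 236, 248, 272] [0.505 0.194 0.011] zmax 0.016
seat_a 0.9 [155, 290, 192, 324] [0.395 0.303 0.011
[... 551 characters left out ...]
506 -0.135  0.038] zmax 0.062
capacitor_can 0.67 [408, 230, 425, 255] [ 0.413 -0.193  0.037] zmax 0.061
capacitor_can 0.61 [376, 198, 387, 229] [ 0.585 -0.242  0.039] zmax 0.062
potentiometer 0.53 [263, 225, 273, 243] [0.688 0.057 0.031] zmax 0.039
heat_sink 0.55 [413, 222, 440, 238] [ 0.462 -0.301  0.024] zmax 0.03
seat_a 0.87 [230, 308, 263, 331] [0.392 0.307 0.013] zmax 0.016
seat_a 0.64 [241, 292, 271, 309] [0.448 0.252 0.013] zmax 0.016
seat_a 0.57 [245, 273, 276, 289] [0.503 0.196 0.013] zmax 0.016
seat_a 0.53 [255, 260, 278, 274] [0.559 0.142 0.013] zmax 0.016
end_post 0.61 [263, 233, 275, 258] [0.595 0.106 0.041] zmax 0.067
rail 0.9 [222, 251, 290, 346] [0.402 0.287 0.01 ] zmax 0.014
```

Run:
```python
from h import *
c=shot('top'); save(c,'topcrop.png',(130,140,500,360),2.1)
```

```text
(no output)
```

View pics/topcrop.png

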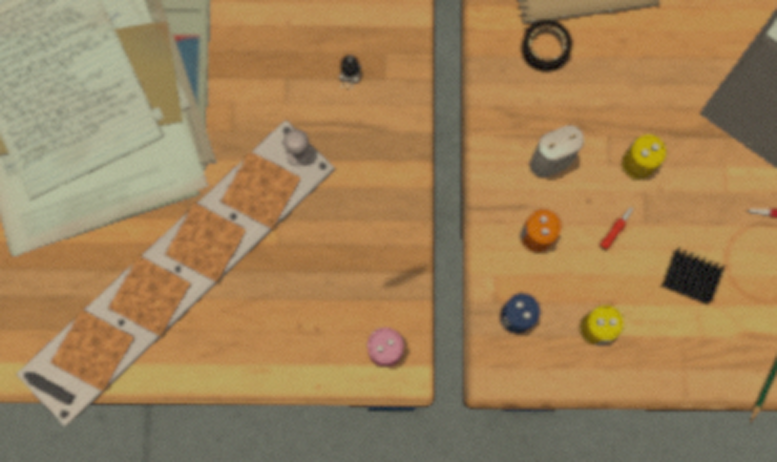

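View pics/scene.png

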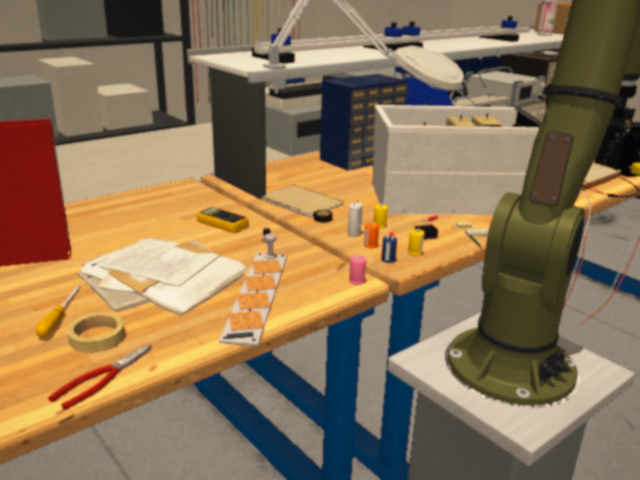

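The top crop shows the post at the rail's far right end (about px 271,208), so seat_a takes the motor capacitor, b the can, c the pot and d the heat sink.

There are five cans: blue (378,288), orange (388,249), pink (313,305), and two yellow (437,213 and 417,294). Only the blue one fits. Next I'll measure precise poses and confirm with one enlarged crop.

Run:
```python
from h import *
c=shot('top'); P=c['P']
def grab(x,y,z0,z1,r):
    m=(np.hypot(P[...,0]-x,P[...,1]-y)<r)&(P[...,2]>z0)&(P[...,2]<z1); return P[m]
def rect(n,p):
    q=(p[:,:2]*1000).astype(np.float32); (cx,cy),(w,h),a=cv2.minAreaRect(q)
    print(n,len(p),'rect',round(cx,1),round(cy,1),round(w,1),round(h,1),round(a,1),'mean',np.round(p.mean(0)*1000,1))
rect('motor',grab(.588,-.159,.074,.1,.05))
rect('can',grab(.429,-.121,.045,.07,.035))
rect('pot knob',grab(.684,.049,.028,.045,.03)); rect('pot all',grab(.684,.049,.006,.045,.03))
rect('sink',grab(.472,-.301,.018,.04,.05)); rect('sinklow',grab(.472,-.301,.008,.04,.05))
rect('post',grab(.596,.101,.05,.08,.03))
for d in vision.outline_of('top','seat_a'): p=P[d['mask']]; rect('seat',p[~np.isnan(p[:,0])])
hi=P[(P[...,2]>.07)&(P[...,0]>.2)&(P[...,0]<.95)&(np.abs(P[...,1])<.6)]
print('tall',[(tuple(np.round(k*.05,2)),n) for k,n in zip(*np.unique(np.round(hi[:,:2]/.05).astype(int),axis=0,return_counts=True)) if n>30][:40])
im=c['image'][...,::-1]
A=cv2.resize(im[190:310,355:480],None,fx=3.8,fy=3.8,interpolation=cv2.INTER_CUBIC)
B=cv2.resize(im[160:190,282:312],(300,300),interpolation=cv2.INTER_CUBIC)
o=np.zeros((A.shape[0],A.shape[1]+300,3),np.uint8);o[:,:A.shape[1]]=A;o[:300,A.shape[1]:]=B
cv2.imwrite('pics/det.png',o)
```

```text
motor 269 rect 594.1 -160.3 28.3 44.5 25.5 mean [ 593.2 -160.2   82.4]
can 237 rect 431.0 -123.0 33.1 32.9 89.4 mean [ 431.1 -122.8   56.6]
pot knob 67 rect 689.8 49.0 20.4 17.5 0.8 mean [688.7  49.5  33.6]
pot all 107 rect 688.2 48.6 20.8 29.9 23.4 mean [686.8  49.   26.5]
sink 216 rect 473.0 -301.0 49.9 40.1 68.7 mean [ 473.3 -302.1   24.5]
sinklow 360 rect 472.9 -301.2 50.0 41.2 67.4 mean [ 473.3 -301.9   19.9]
post 122 rect 598.9 101.3 25.2 24.1 34.6 mean [598.  100.7  62.3]
seat 791 rect 504.7 195.2 62.7 60.7 62.7 mean [504.7 194.7  11.3]
seat 828 rect 450.1 248.9 63.0 63.0 64.3 mean [449.3 248.2  11.1]
seat 911 rect 395.9 305.5 68.0 65.3 63.6 mean [394.9 304.2  11. ]
seat 132 rect 693.6 48.3 22.6 32.1 74.8 mean [687.2  48.3  21.6]
tall [((np.float64(0.45), np.float64(-0.6)), np.int64(415)), ((np.float64(0.45), np.float64(-0.55)), np.int64(658)), ((np.float64(0.5), np.float64(-0.55)), np.int64(932)), ((np.float64(0.5), np.float64(-0.5)), np.int64(1431)), ((np.float64(0.55), np.float64(-0.6)), np.int64(318)), ((np.float64(0.55), np.float64(-0.55)), np.int64(200)), ((np.float64(0.
[... 1151 characters left out ...]
(0.7), np.float64(-0.45)), np.int64(129)), ((np.float64(0.7), np.float64(-0.4)), np.int64(515)), ((np.float64(0.7), np.float64(-0.35)), np.int64(319)), ((np.float64(0.75), np.float64(-0.6)), np.int64(422)), ((np.float64(0.75), np.float64(-0.55)), np.int64(523)), ((np.float64(0.75), np.float64(-0.5)), np.int64(650)), ((np.float64(0.75), np.float64(-0.45)), np.int64(501)), ((np.float64(0.75), np.float64(-0.4)), np.int64(417)), ((np.float64(0.8), np.float64(-0.6)), np.int64(62)), ((np.float64(0.8), np.float64(-0.55)), np.int64(1520)), ((np.float64(0.8), np.float64(-0.5)), np.int64(1273)), ((np.float64(0.8), np.float64(-0.45)), np.int64(456)), ((np.float64(0.8), np.float64(-0.4)), np.int64(95))]
```

View pics/det.png

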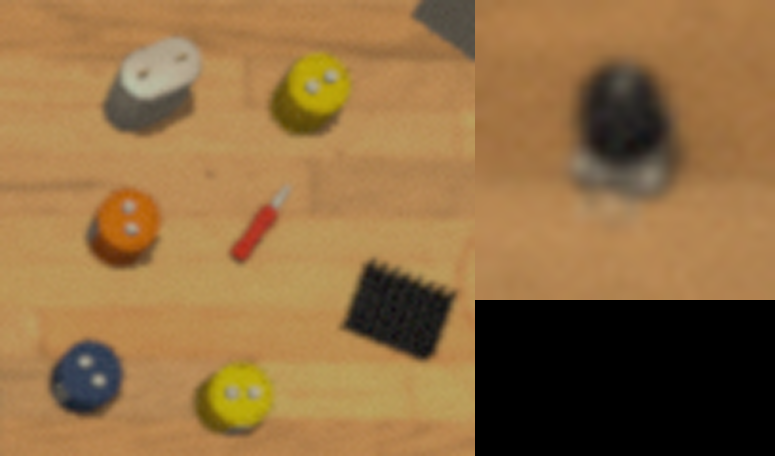

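The blue can is at crop (87,378) and is the only blue one. The motor capacitor is at (155,85), the heat sink at (400,310) with its fins across the 50 mm side, and the pot's legs point roughly to world -x. Before moving, I'll check the bin clearance and work out the moves.

```bash
cat > go.py <<'E'
# usage: go.py x y z yawdeg  -> shift in tool axes
import sys
from h import *
x,y,z,w=map(float,sys.argv[1:5]); s=state(); M=rot(s['eef_rot'])
d=M.T@(np.array([x,y,z])-s['position']); yaw=np.degrees(s['eef_rot'][2])
t=-(w-yaw); t=(t+180)%360-180
print('pos',np.round(s['position'],4),'rpy',np.round(s['eef_rot'],3),'linear',np.round(d,4),'yaw',round(t,1),'alt',round((t+90)%180-90,1),'q7',round(s['q'][6],2),'t',s['clock'])
E
python3 go.py .473 -.3015 .15 70
python3 - <<'E'
from h import *
c=shot('top'); P=c['P']
hi=P[(P[...,2]>.05)&(P[...,0]>.2)&(P[...,0]<.95)&(P[...,1]<-.28)&(P[...,1]>-.7)]
a=np.radians(-20); d=hi[:,:2]-[.473,-.3015]; u=d@[np.cos(a),np.sin(a)]; v=d@[-np.sin(a),np.cos(a)]
dist=np.hypot(np.maximum(abs(u)-.095,0),np.maximum(abs(v)-.0375,0))
i=np.argsort(dist)[:5]; print(dist[i],hi[i].round(3))
E
```

```text
pos [ 0.2074 -0.616   0.2226] rpy [3.141 0.    0.325] linear [ 0.3521 -0.2133  0.0726] yaw -51.4 alt -51.4 q7 -0.06 t 0.95
[0.04164721 0.04167131 0.0418877  0.04217724 0.04222788] [[ 0.585 -0.39   0.25 ]
 [ 0.584 -0.393  0.243]
 [ 0.587 -0.387  0.244]
 [ 0.582 -0.396  0.249]
 [ 0.585 -0.392  0.251]]
```

```bash
python3 -m pendant '[{"linear":[0.044,-0.027,0.009],"yaw":-6.4},{"linear":[0.088,-0.053,0.018],"yaw":-12.8},{"linear":[0.132,-0.080,0.027],"yaw":-19.2},{"linear":[0.176,-0.107,0.036],"yaw":-25.7},{"linear":[0.220,-0.133,0.045],"yaw":-32},{"linear":[0.264,-0.160,0.054],"yaw":-38.5},{"linear":[0.308,-0.187,0.063],"yaw":-45},{"linear":[0.352,-0.213,0.073],"yaw":-51.4}]' 0.06 20; python3 -m pendant '[{"linear":[0,0,0]},{"linear":[0,0,0]}]'
python3 go.py .473 -.3015 .15 70
python3 - <<'E'
from h import *
c=shot('wrist'); save(c,'w1.png'); P=c['P']
m=(np.hypot(P[...,0]-.473,P[...,1]+.3015)<.05)&(P[...,2]>.015)&(P[...,2]<.04); p=P[m]
print(len(p),cv2.minAreaRect((p[:,:2]*1000).astype(np.float32)),p.mean(0),np.percentile(p[:,2],98))
E
```

```text
clock: 2.0
position: [0.4741, -0.3006, 0.1497]
eef_rot: [3.141, 0.001, 1.225]
force: [0.8, 0.7, -0.2]
gripper_width: 0.06
gripper_force: 0.0
pos [ 0.4741 -0.3006  0.1497] rpy [3.141e+00 1.000e-03 1.225e+00] linear [-0.0012 -0.0007 -0.0003] yaw 0.2 alt 0.2 q7 0.1 t 2.0
2374 ((474.3891906738281, -302.9383239746094), (49.56664276123047, 39.87675476074219), 68.4112777709961) [ 0.47402149 -0.30388241  0.02260261] 0.02729263145437967invalid input at $[0]: expected keys linear, yaw
```

View pics/w1.png

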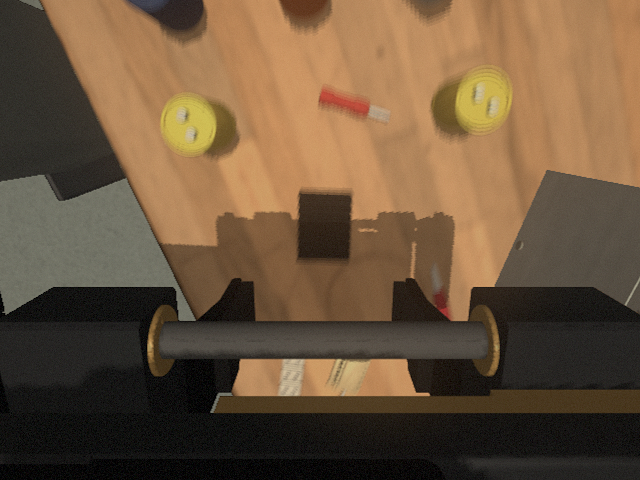

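The wrist view shows the heat sink squarely at about (325,225), consistent with the top camera to 2 mm. Descending to grasp it.

```bash
python3 -m pendant '[{"linear":[-0.002,0,0.05],"yaw":1.8},{"linear":[-0.002,0,0.1],"yaw":1.8},{"linear":[-0.002,0,0.125],"yaw":1.8},{"linear":[-0.002,0,0.135],"yaw":1.8},{"linear":[-0.002,0,0.143],"yaw":1.8},{"linear":[-0.002,0,0.143],"yaw":1.8}]'; python3 -m pendant '[{"linear":[0,0,0],"yaw":0},{"linear":[0,0,0],"yaw":0},{"linear":[0,0,0],"yaw":0},{"linear":[0,0,0],"yaw":0}]' 0.03 15
python3 -m pendant '[{"linear":[0,0,-0.01],"yaw":0},{"linear":[0,0,-0.04],"yaw":0},{"linear":[0,0,-0.09],"yaw":0},{"linear":[0,0,-0.14],"yaw":0},{"linear":[0,0,-0.16],"yaw":0}]'; python3 go.py .395 .3045 .165 135
```

```text
clock: 2.8
position: [0.4727, -0.3041, 0.0071]
eef_rot: [3.141, 0.0, 1.19]
force: [0.1, 0.2, -0.3]
gripper_width: 0.0599
gripper_force: 0.0
clock: 3.3
position: [0.4727, -0.304, 0.0071]
eef_rot: [3.141, 0.0, 1.19]
force: [-0.9, 0.1, 2.6]
gripper_width: 0.0398
gripper_force: 15.0
clock: 3.92
position: [0.4739, -0.3044, 0.1707]
eef_rot: [3.136, 0.001, 1.191]
force: [1.4, 0.1, -1.1]
gripper_width: 0.0398
gripper_force: 15.0
pos [ 0.4739 -0.3044  0.1707] rpy [3.136e+00 1.000e-03 1.191e+00] linear [ 0.5362 -0.2991  0.0033] yaw -66.8 alt -66.8 q7 0.08 t 3.925
```

```bash
python3 -m pendant '[{"linear":[0.020,-0.005,0],"yaw":-3},{"linear":[0.060,-0.014,0],"yaw":-7},{"linear":[0.105,-0.025,0],"yaw":-12},{"linear":[0.150,-0.035,0],"yaw":-17},{"linear":[0.195,-0.046,0],"yaw":-22},{"linear":[0.240,-0.056,0],"yaw":-27},{"linear":[0.280,-0.066,0],"yaw":-32},{"linear":[0.299,-0.070,0],"yaw":-33}]'; python3 go.py .395 .3045 .1 135
```

```text
clock: 4.92
position: [0.5165, 0.0056, 0.1652]
eef_rot: [-3.139, -0.002, 1.775]
force: [0.2, -0.3, -0.5]
gripper_width: 0.0393
gripper_force: 15.0
pos [0.5165 0.0056 0.1652] rpy [-3.139e+00 -2.000e-03  1.775e+00] linear [ 0.3172 -0.0581  0.0659] yaw -33.3 alt -33.3 q7 0.08 t 4.925
```

```bash
python3 -m pendant '[{"linear":[0.040,-0.007,0],"yaw":-5},{"linear":[0.085,-0.015,0],"yaw":-10},{"linear":[0.135,-0.025,0.010],"yaw":-15},{"linear":[0.185,-0.034,0.025],"yaw":-21},{"linear":[0.235,-0.043,0.040],"yaw":-27},{"linear":[0.280,-0.051,0.055],"yaw":-31},{"linear":[0.305,-0.056,0.066],"yaw":-33.3},{"linear":[0.317,-0.058,0.066],"yaw":-33.3}]'; python3 -m pendant '[{"linear":[0,0,0],"yaw":0},{"linear":[0,0,0],"yaw":0}]'; python3 go.py .395 .3045 .02 135
```

```text
clock: 5.92
position: [0.3969, 0.3006, 0.0994]
eef_rot: [-3.139, -0.001, 2.351]
force: [1.2, -0.7, -0.3]
gripper_width: 0.0394
gripper_force: 15.0
clock: 6.18
position: [0.4006, 0.2984, 0.1008]
eef_rot: [-3.141, 0.001, 2.346]
force: [0.5, 0.1, -0.6]
gripper_width: 0.0398
gripper_force: 15.0
pos [0.4006 0.2984 0.1008] rpy [-3.141e+00  1.000e-03  2.346e+00] linear [0.0084 0.0003 0.0808] yaw -0.6 alt -0.6 q7 -0.08 t 6.175
```

```bash
python3 -m pendant '[{"linear":[0.008,0,0.02],"yaw":0},{"linear":[0.008,0,0.05],"yaw":0},{"linear":[0.008,0,0.065],"yaw":0},{"linear":[0.008,0,0.075],"yaw":0},{"linear":[0.008,0,0.079],"yaw":0},{"linear":[0.008,0,0.082],"yaw":0},{"linear":[0.008,0,0.082],"yaw":0}]'; python3 go.py .395 .3045 .018 135
```

```text
clock: 7.05
position: [0.3944, 0.3054, 0.0188]
eef_rot: [3.141, 0.0, 2.348]
force: [-0.3, 0.0, -0.5]
gripper_width: 0.0397
gripper_force: 15.0
pos [0.3944 0.3054 0.0188] rpy [3.141 0.    2.348] linear [-0.0011 -0.0002  0.0008] yaw -0.5 alt -0.5 q7 -0.21 t 7.05
```

```bash
python3 -m pendant '[{"linear":[0,0,0.001],"yaw":0},{"linear":[0,0,0.001],"yaw":0}]';python3 -m pendant '[{"linear":[0,0,0],"yaw":0},{"linear":[0,0,0],"yaw":0},{"linear":[0,0,0],"yaw":0}]' 0.06; python3 -m pendant '[{"linear":[0,0,-0.03],"yaw":0},{"linear":[0,0,-0.08],"yaw":0},{"linear":[0,0,-0.12],"yaw":0},{"linear":[0,0,-0.135],"yaw":0},{"linear":[0,0,-0.135],"yaw":0},{"linear":[0,0,-0.135],"yaw":0}]'; python3 go.py .67 .049 .13 80
python3 - <<'E'
from h import *
c=shot('top'); P=c['P']
m=(np.hypot(P[...,0]-.395,P[...,1]-.3045)<.05)&(P[...,2]>.02)&(P[...,2]<.06); p=P[m]
print(len(p),cv2.minAreaRect((p[:,:2]*1000).astype(np.float32)),p.mean(0),np.percentile(p[:,2],98))
E
```

```text
clock: 7.3
position: [0.3943, 0.3053, 0.0177]
eef_rot: [3.141, 0.0, 2.348]
force: [0.3, -0.5, -0.9]
gripper_width: 0.0397
gripper_force: 15.0
clock: 7.68
position: [0.3943, 0.3053, 0.0176]
eef_rot: [3.142, 0.0, 2.348]
force: [0.3, 0.1, 0.6]
gripper_width: 0.0578
gripper_force: 0.0
clock: 8.43
position: [0.3935, 0.3045, 0.151]
eef_rot: [-3.139, -0.001, 2.348]
force: [0.6, 0.0, -0.9]
gripper_width: 0.0598
gripper_force: 0.0
pos [0.3935 0.3045 0.151 ] rpy [-3.139e+00 -1.000e-03  2.348e+00] linear [-0.376   0.0182  0.0207] yaw 54.5 alt 54.5 q7 -0.03 t 8.425
43 ((407.9585266113281, 291.58673095703125), (39.969459533691406, 9.06551456451416), 47.35239028930664) [0.4099094  0.29132199 0.03147851] 0.04010112238872825
```

```bash
python3 -m pendant '[{"linear":[-0.040,0.003,0.002],"yaw":-4},{"linear":[-0.095,0.007,0.005],"yaw":-8},{"linear":[-0.150,0.012,0.008],"yaw":-12},{"linear":[-0.205,0.016,0.011],"yaw":-16},{"linear":[-0.260,0.020,0.014],"yaw":-20},{"linear":[-0.315,0.025,0.017],"yaw":-24},{"linear":[-0.365,0.029,0.020],"yaw":-28},{"linear":[-0.389,0.032,0.021],"yaw":-30}]' 0.045; python3 -m pendant '[{"linear":[0,0,0],"yaw":0},{"linear":[0,0,0],"yaw":0},{"linear":[0,0,0],"yaw":0}]'
python3 - <<'E'
from h import *
c=shot('wrist'); save(c,'w2.png'); P=c['P']
for z0,z1 in((.028,.045),(.004,.016)):
    m=(np.hypot(P[...,0]-.688,P[...,1]-.049)<.035)&(P[...,2]>z0)&(P[...,2]<z1); p=P[m]
    if len(p)>5: print(len(p),cv2.minAreaRect((p[:,:2]*1000).astype(np.float32)),p.mean(0),np.percentile(p[:,2],98))
c=shot('top'); P=c['P']
m=(np.hypot(P[...,0]-.395,P[...,1]-.3045)<.05)&(P[...,2]>.02)&(P[...,2]<.06); p=P[m]
print(len(p),cv2.minAreaRect((p[:,:2]*1000).astype(np.float32)),p.mean(0),np.percentile(p[:,2],98))
E
python3 go.py .6885 .049 .014 165
```

```text
clock: 9.48
position: [0.6906, 0.0466, 0.1281]
eef_rot: [-3.14, -0.003, 2.869]
force: [-0.0, 0.2, 0.1]
gripper_width: 0.045
gripper_force: 0.0
clock: 9.85
position: [0.6887, 0.0522, 0.1316]
eef_rot: [-3.142, -0.001, 2.874]
force: [0.3, 0.8, 0.1]
gripper_width: 0.0449
gripper_force: 0.0
673 ((690.067138671875, 48.85470199584961), (18.340051651000977, 19.01087188720703), 73.98310852050781) [0.68935316 0.04906574 0.03359831] 0.03540647087329778
225 ((686.041259765625, 49.78910827636719), (19.905231475830078, 26.484024047851562), 78.16769409179688) [0.68187592 0.05116168 0.0082281 ] 0.01067271548583016
285 ((393.1557312011719, 306.8404541015625), (40.982906341552734, 49.56084060668945), 44.465335845947266) [0.39265064 0.30653776 0.03196873] 0.04091901140244158
pos [0.6891 0.0515 0.1319] rpy [-3.141  0.     2.873] linear [-1.000e-04 -2.500e-03  1.179e-01] yaw -0.4 alt -0.4 q7 0.9 t 9.95
```

View pics/w2.png

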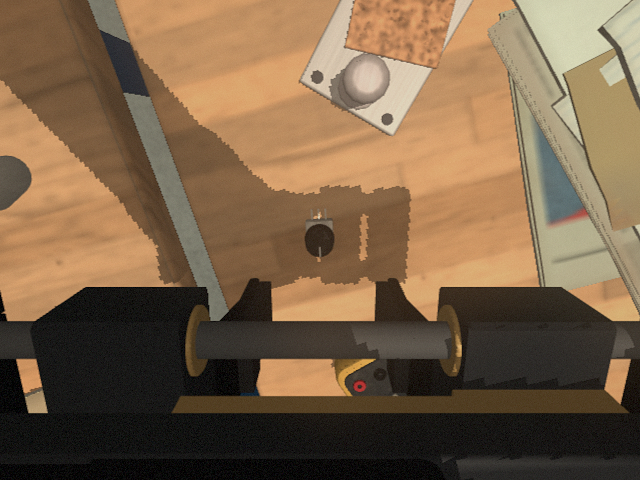

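The wrist view shows the pot at (320,238), with its legs pointing up the image (tool +x). The closing line lies along the pot's y as wanted. The heat sink sits about 3 mm from the centre of pad d.

```bash
python3 -m pendant '[{"linear":[-0.001,-0.002,0.04],"yaw":0},{"linear":[-0.001,-0.002,0.08],"yaw":0},{"linear":[-0.001,-0.002,0.1],"yaw":0},{"linear":[-0.001,-0.002,0.112],"yaw":0},{"linear":[-0.001,-0.002,0.119],"yaw":0},{"linear":[-0.001,-0.002,0.119],"yaw":0}]'; python3 -m pendant '[{"linear":[0,0,0],"yaw":0},{"linear":[0,0,0],"yaw":0},{"linear":[0,0,0],"yaw":0},{"linear":[0,0,0],"yaw":0}]' 0.01 10
python3 -m pendant '[{"linear":[0,0,-0.01],"yaw":0},{"linear":[0,0,-0.04],"yaw":0},{"linear":[0,0,-0.08],"yaw":0},{"linear":[0,0,-0.12],"yaw":0},{"linear":[0,0,-0.12],"yaw":0},{"linear":[0,0,-0.12],"yaw":0}]'; python3 go.py .4526 .2467 .09 135
```

```text
clock: 10.7
position: [0.6905, 0.0482, 0.0131]
eef_rot: [3.141, 0.001, 2.871]
force: [0.3, -0.2, 0.5]
gripper_width: 0.0453
gripper_force: 0.0
clock: 11.2
position: [0.6904, 0.0481, 0.0128]
eef_rot: [3.142, 0.001, 2.871]
force: [0.4, -0.6, 0.8]
gripper_width: 0.0202
gripper_force: 10.2
clock: 11.95
position: [0.6899, 0.0479, 0.1324]
eef_rot: [-3.141, -0.0, 2.871]
force: [-0.3, 0.4, -1.1]
gripper_width: 0.0207
gripper_force: 10.2
pos [0.6899 0.0479 0.1324] rpy [-3.141 -0.     2.871] linear [0.2817 0.1282 0.0424] yaw 29.5 alt 29.5 q7 0.91 t 11.95
```

```bash
python3 -m pendant '[{"linear":[0.020,0.009,0],"yaw":3},{"linear":[0.060,0.027,0],"yaw":7},{"linear":[0.105,0.048,0],"yaw":12},{"linear":[0.150,0.068,0],"yaw":17},{"linear":[0.195,0.089,0.005],"yaw":22},{"linear":[0.240,0.109,0.015],"yaw":26},{"linear":[0.270,0.123,0.030],"yaw":29},{"linear":[0.282,0.128,0.042],"yaw":29.5}]'; python3 -m pendant '[{"linear":[0,0,0],"yaw":0},{"linear":[0,0,0],"yaw":0},{"linear":[0,0,0],"yaw":0},{"linear":[0,0,0],"yaw":0}]'; python3 go.py .4526 .2467 .0255 135
```

```text
clock: 12.95
position: [0.4496, 0.2477, 0.0889]
eef_rot: [-3.139, -0.001, 2.359]
force: [0.1, 0.4, 0.3]
gripper_width: 0.0204
gripper_force: 10.2
clock: 13.45
position: [0.4532, 0.2464, 0.0907]
eef_rot: [3.141, 0.0, 2.355]
force: [-0.2, 0.0, -0.6]
gripper_width: 0.0207
gripper_force: 10.2
pos [0.4532 0.2464 0.0907] rpy [3.141 0.    2.355] linear [ 0.0007 -0.0002  0.0652] yaw -0.1 alt -0.1 q7 0.05 t 13.45
```

```bash
python3 -m pendant '[{"linear":[0.001,0,0.02],"yaw":0},{"linear":[0.001,0,0.04],"yaw":0},{"linear":[0.001,0,0.055],"yaw":0},{"linear":[0.001,0,0.062],"yaw":0},{"linear":[0.001,0,0.0655],"yaw":0},{"linear":[0.001,0,0.0665],"yaw":0},{"linear":[0.001,0,0.0665],"yaw":0}]'; python3 -m pendant '[{"linear":[0,0,0],"yaw":0},{"linear":[0,0,0],"yaw":0},{"linear":[0,0,0],"yaw":0}]' 0.045; python3 -m pendant '[{"linear":[0,0,-0.02],"yaw":0},{"linear":[0,0,-0.06],"yaw":0},{"linear":[0,0,-0.10],"yaw":0},{"linear":[0,0,-0.12],"yaw":0},{"linear":[0,0,-0.12],"yaw":0},{"linear":[0,0,-0.12],"yaw":0}]'; python3 go.py .47 0 .14 90
```

```text
clock: 14.32
position: [0.4522, 0.2476, 0.0244]
eef_rot: [3.141, 0.0, 2.356]
force: [-0.4, 0.1, -0.7]
gripper_width: 0.0208
gripper_force: 10.2
clock: 14.7
position: [0.452, 0.2475, 0.0242]
eef_rot: [3.141, 0.0, 2.356]
force: [0.1, 0.4, 0.4]
gripper_width: 0.0413
gripper_force: 0.0
clock: 15.45
position: [0.4512, 0.2468, 0.1428]
eef_rot: [-3.14, -0.001, 2.356]
force: [0.7, -0.9, 1.2]
gripper_width: 0.045
gripper_force: 0.0
pos [0.4512 0.2468 0.1428] rpy [-3.140e+00 -1.000e-03  2.356e+00] linear [-0.1878 -0.1612  0.003 ] yaw 45.0 alt 45.0 q7 0.1 t 15.45
```

```bash
python3 -m pendant '[{"linear":[-0.030,-0.024,0],"yaw":4},{"linear":[-0.065,-0.053,0],"yaw":9},{"linear":[-0.105,-0.087,0],"yaw":14},{"linear":[-0.145,-0.120,0],"yaw":20},{"linear":[-0.180,-0.148,0],"yaw":25},{"linear":[-0.191,-0.158,0],"yaw":30},{"linear":[-0.191,-0.158,0],"yaw":30},{"linear":[-0.191,-0.158,0],"yaw":30}]' 0.055; python3 go.py .431 -.123 .13 80
python3 - <<'E'
from h import *
c=shot('top'); save(c,'t3.png',(140,190,290,340),3); P=c['P']
for x,y,z0,z1 in((.449,.2495,.038,.06),(.395,.3045,.02,.05)):
    m=(np.hypot(P[...,0]-x,P[...,1]-y)<.045)&(P[...,2]>z0)&(P[...,2]<z1); p=P[m]
    if len(p)>5: print(len(p),cv2.minAreaRect((p[:,:2]*1000).astype(np.float32)),p.mean(0),np.percentile(p[:,2],98))
E
```

```text
clock: 16.45
position: [0.4746, 0.002, 0.1432]
eef_rot: [-3.14, -0.001, 1.836]
force: [0.0, 0.5, 0.2]
gripper_width: 0.0553
gripper_force: 0.0
pos [0.4746 0.002  0.1432] rpy [-3.140e+00 -1.000e-03  1.836e+00] linear [-0.1092 -0.0748  0.0131] yaw 25.2 alt 25.2 q7 0.19 t 16.45
77 ((451.3042297363281, 247.87794494628906), (18.0576114654541, 18.8571720123291), 83.0219955444336) [0.45157636 0.24765118 0.04466616] 0.049545250029072244
288 ((392.7315673828125, 306.4400634765625), (42.31727600097656, 49.63774490356445), 44.4592399597168) [0.39208052 0.30669559 0.03178414] 0.04076552116043696
```

View pics/t3.png

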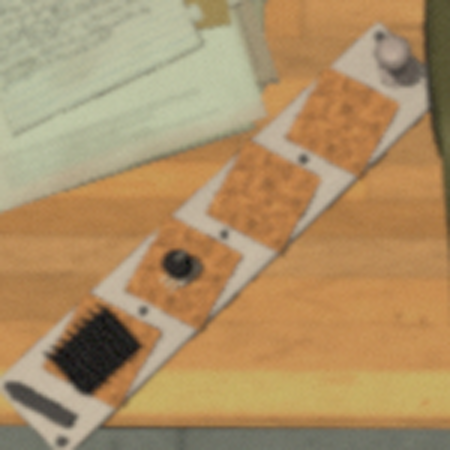

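The crop shows the pot upright on pad c (180,265) and the heat sink on pad d (95,348), both within about 3 mm. Next is the can.

```bash
python3 -m pendant '[{"linear":[-0.030,-0.021,0.003],"yaw":6},{"linear":[-0.070,-0.048,0.008],"yaw":14},{"linear":[-0.100,-0.068,0.013],"yaw":22},{"linear":[-0.109,-0.075,0.013],"yaw":25},{"linear":[-0.109,-0.075,0.013],"yaw":25},{"linear":[-0.109,-0.075,0.013],"yaw":25},{"linear":[-0.109,-0.075,0.013],"yaw":25}]'
python3 - <<'E'
from h import *
c=shot('wrist'); save(c,'w3.png'); P=c['P']
m=(np.hypot(P[...,0]-.431,P[...,1]+.123)<.035)&(P[...,2]>.05)&(P[...,2]<.07); p=P[m]
print(len(p),cv2.minAreaRect((p[:,:2]*1000).astype(np.float32)),p.mean(0),np.percentile(p[:,2],98))
E
python3 go.py .431 -.123 .028 80
```

```text
clock: 17.38
position: [0.4317, -0.1226, 0.1312]
eef_rot: [3.141, -0.0, 1.4]
force: [-0.2, -0.6, 0.4]
gripper_width: 0.0553
gripper_force: 0.0
2502 ((432.8213195800781, -124.15291595458984), (34.59560775756836, 34.59797286987305), 79.2158203125) [ 0.43284137 -0.12319568  0.05643828] 0.06252968709303315
pos [ 0.4315 -0.1229  0.1312] rpy [ 3.141 -0.     1.399] linear [-0.0002 -0.0005  0.1032] yaw 0.2 alt 0.2 q7 0.06 t 17.425
```

View pics/w3.png

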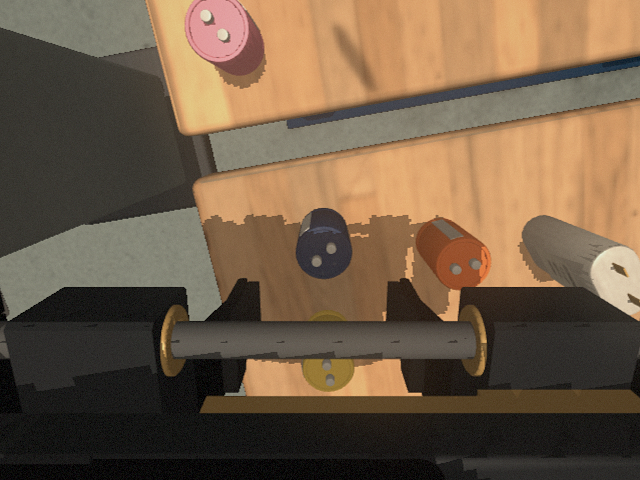

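The blue can sits centred between the fingers at (324,242). Grasping.

```bash
python3 -m pendant '[{"linear":[-0.001,0.001,0.03],"yaw":0},{"linear":[-0.001,0.001,0.06],"yaw":0},{"linear":[-0.001,0.001,0.085],"yaw":0},{"linear":[-0.001,0.001,0.097],"yaw":0},{"linear":[-0.001,0.001,0.101],"yaw":0},{"linear":[-0.001,0.001,0.101],"yaw":0}]'; python3 -m pendant '[{"linear":[0,0,0],"yaw":0},{"linear":[0,0,0],"yaw":0},{"linear":[0,0,0],"yaw":0},{"linear":[0,0,0],"yaw":0}]' 0.02 15
python3 -m pendant '[{"linear":[0,0,-0.01],"yaw":0},{"linear":[0,0,-0.04],"yaw":0},{"linear":[0,0,-0.08],"yaw":0},{"linear":[0,0,-0.12],"yaw":0},{"linear":[0,0,-0.14],"yaw":0},{"linear":[0,0,-0.14],"yaw":0},{"linear":[0,0,-0.14],"yaw":0}]'; python3 go.py .50 .06 .17 110
```

```text
clock: 18.18
position: [0.4324, -0.1252, 0.0305]
eef_rot: [3.141, 0.0, 1.397]
force: [0.4, -0.1, 0.4]
gripper_width: 0.0553
gripper_force: 0.0
clock: 18.68
position: [0.4321, -0.1253, 0.0304]
eef_rot: [3.141, 0.0, 1.396]
force: [-0.5, 0.3, 3.0]
gripper_width: 0.0348
gripper_force: 15.0
clock: 19.55
position: [0.4311, -0.125, 0.1692]
eef_rot: [-3.14, -0.0, 1.396]
force: [-0.8, 1.1, -1.0]
gripper_width: 0.0348
gripper_force: 15.0
pos [ 0.4311 -0.125   0.1692] rpy [-3.14  -0.     1.396] linear [ 0.1941  0.0357 -0.0009] yaw -30.0 alt -30.0 q7 0.09 t 19.55
```

```bash
python3 -m pendant '[{"linear":[0.020,0.004,0],"yaw":-4},{"linear":[0.055,0.010,0],"yaw":-9},{"linear":[0.095,0.018,0],"yaw":-15},{"linear":[0.135,0.025,0],"yaw":-21},{"linear":[0.170,0.031,0],"yaw":-27},{"linear":[0.194,0.036,0],"yaw":-30},{"linear":[0.194,0.036,0],"yaw":-30},{"linear":[0.194,0.036,0],"yaw":-30}]'; python3 go.py .505 .194 .11 135
```

```text
clock: 20.55
position: [0.5006, 0.0587, 0.1695]
eef_rot: [-3.14, 0.0, 1.919]
force: [-0.3, -0.2, -0.6]
gripper_width: 0.0347
gripper_force: 15.0
pos [0.5006 0.0587 0.1695] rpy [-3.14   0.     1.919] linear [0.1257 0.0504 0.0594] yaw -25.1 alt -25.1 q7 0.12 t 20.55
```

```bash
python3 -m pendant '[{"linear":[0.020,0.008,0.005],"yaw":-4},{"linear":[0.055,0.022,0.015],"yaw":-10},{"linear":[0.090,0.036,0.030],"yaw":-17},{"linear":[0.115,0.046,0.050],"yaw":-23},{"linear":[0.126,0.050,0.059],"yaw":-25},{"linear":[0.126,0.050,0.059],"yaw":-25},{"linear":[0.126,0.050,0.059],"yaw":-25},{"linear":[0.126,0.050,0.059],"yaw":-25}]'; python3 go.py .5055 .1935 .0415 135
```

```text
clock: 21.55
position: [0.5056, 0.1939, 0.1117]
eef_rot: [3.141, 0.001, 2.354]
force: [0.7, -0.4, -0.4]
gripper_width: 0.0344
gripper_force: 15.0
pos [0.5056 0.1939 0.1117] rpy [3.141e+00 1.000e-03 2.354e+00] linear [-0.0001 -0.0004  0.0702] yaw -0.1 alt -0.1 q7 0.17 t 21.55
```

```bash
python3 -m pendant '[{"linear":[-0.001,0,0.02],"yaw":0},{"linear":[-0.001,0,0.045],"yaw":0},{"linear":[-0.001,0,0.060],"yaw":0},{"linear":[-0.001,0,0.066],"yaw":0},{"linear":[-0.001,0,0.069],"yaw":0},{"linear":[-0.001,0,0.070],"yaw":0},{"linear":[-0.001,0,0.070],"yaw":0}]'; python3 -m pendant '[{"linear":[0,0,0],"yaw":0},{"linear":[0,0,0],"yaw":0},{"linear":[0,0,0],"yaw":0}]' 0.055; python3 -m pendant '[{"linear":[0,0,-0.02],"yaw":0},{"linear":[0,0,-0.06],"yaw":0},{"linear":[0,0,-0.10],"yaw":0},{"linear":[0,0,-0.12],"yaw":0},{"linear":[0,0,-0.12],"yaw":0},{"linear":[0,0,-0.12],"yaw":0}]'; python3 go.py .594 -.1605 .165 115
```

```text
clock: 22.42
position: [0.506, 0.1946, 0.0415]
eef_rot: [3.141, 0.001, 2.356]
force: [-0.5, -0.6, -0.6]
gripper_width: 0.0345
gripper_force: 15.0
clock: 22.8
position: [0.5057, 0.1944, 0.0412]
eef_rot: [3.141, 0.0, 2.356]
force: [0.4, 0.1, -0.2]
gripper_width: 0.0529
gripper_force: 0.0
clock: 23.55
position: [0.5048, 0.1939, 0.1598]
eef_rot: [-3.14, -0.001, 2.356]
force: [-0.3, -0.1, -0.4]
gripper_width: 0.0548
gripper_force: 0.0
pos [0.5048 0.1939 0.1598] rpy [-3.140e+00 -1.000e-03  2.356e+00] linear [-0.3137 -0.1875 -0.0051] yaw 20.0 alt 20.0 q7 0.21 t 23.55
```

```bash
python3 -m pendant '[{"linear":[-0.030,-0.018,0],"yaw":2},{"linear":[-0.075,-0.045,0],"yaw":5},{"linear":[-0.125,-0.075,-0.002],"yaw":8},{"linear":[-0.175,-0.105,-0.003],"yaw":11},{"linear":[-0.225,-0.134,-0.004],"yaw":14},{"linear":[-0.270,-0.161,-0.005],"yaw":17},{"linear":[-0.300,-0.179,-0.005],"yaw":20},{"linear":[-0.314,-0.187,-0.005],"yaw":20}]' 0.05; python3 -m pendant '[{"linear":[0,0,0],"yaw":0},{"linear":[0,0,0],"yaw":0},{"linear":[0,0,0],"yaw":0}]'
python3 - <<'E'
from h import *
c=shot('wrist'); save(c,'w4.png'); P=c['P']
m=(np.hypot(P[...,0]-.594,P[...,1]+.16)<.035)&(P[...,2]>.075)&(P[...,2]<.088); p=P[m]
print(len(p),cv2.minAreaRect((p[:,:2]*1000).astype(np.float32)),p.mean(0),np.percentile(p[:,2],98))
c=shot('top'); P=c['P']
m=(np.hypot(P[...,0]-.505,P[...,1]-.194)<.045)&(P[...,2]>.05)&(P[...,2]<.08); p=P[m]
print(len(p),cv2.minAreaRect((p[:,:2]*1000).astype(np.float32)),p.mean(0))
E
python3 go.py .594 -.1605 .045 115
```

```text
clock: 24.55
position: [0.5944, -0.1622, 0.1637]
eef_rot: [-3.139, -0.002, 2.005]
force: [-0.2, -0.0, -0.5]
gripper_width: 0.05
gripper_force: 0.0
clock: 24.92
position: [0.5954, -0.1576, 0.1662]
eef_rot: [3.141, -0.0, 2.01]
force: [-0.4, 0.1, 0.0]
gripper_width: 0.0501
gripper_force: 0.0
2626 ((595.2040405273438, -161.43272399902344), (27.89944839477539, 45.984710693359375), 24.183086395263672) [ 0.59463739 -0.16034988  0.08198336] 0.08351561663681267
252 ((504.4367370605469, 194.98399353027344), (34.432411193847656, 33.17478942871094), 46.06417465209961) [0.50358317 0.19444058 0.06666688]
pos [ 0.5955 -0.1585  0.1663] rpy [3.141 0.    2.009] linear [-0.0012 -0.0022  0.1213] yaw 0.1 alt 0.1 q7 0.48 t 25.025
```

View pics/w4.png

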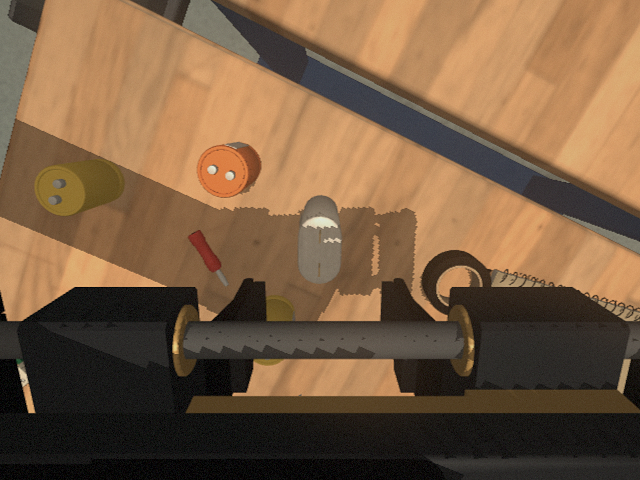

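The motor capacitor is aligned at (320,240), and the can stands on pad b within 1 mm. Grasping the capacitor.

```bash
python3 -m pendant '[{"linear":[-0.002,-0.0015,0.02],"yaw":0.8},{"linear":[-0.002,-0.0015,0.045],"yaw":0.8},{"linear":[-0.002,-0.0015,0.075],"yaw":0.8},{"linear":[-0.002,-0.0015,0.105],"yaw":0.8},{"linear":[-0.002,-0.0015,0.117],"yaw":0.8},{"linear":[-0.002,-0.0015,0.121],"yaw":0.8},{"linear":[-0.002,-0.0015,0.121],"yaw":0.8}]'; python3 -m pendant '[{"linear":[0,0,0],"yaw":0},{"linear":[0,0,0],"yaw":0},{"linear":[0,0,0],"yaw":0},{"linear":[0,0,0],"yaw":0}]' 0.015 20
python3 -m pendant '[{"linear":[0,0,-0.01],"yaw":0},{"linear":[0,0,-0.04],"yaw":0},{"linear":[0,0,-0.08],"yaw":0},{"linear":[0,0,-0.12],"yaw":0},{"linear":[0,0,-0.13],"yaw":0},{"linear":[0,0,-0.13],"yaw":0},{"linear":[0,0,-0.13],"yaw":0}]'; python3 go.py .56 .1395 .17 135
```

```text
clock: 25.9
position: [0.5954, -0.1623, 0.0456]
eef_rot: [3.141, 0.001, 1.993]
force: [0.9, 1.1, 0.7]
gripper_width: 0.0504
gripper_force: 0.0
clock: 26.4
position: [0.5952, -0.1624, 0.0455]
eef_rot: [3.141, 0.001, 1.993]
force: [-0.8, -0.0, 1.6]
gripper_width: 0.0277
gripper_force: 20.0
clock: 27.28
position: [0.5938, -0.1622, 0.1732]
eef_rot: [-3.139, -0.002, 1.993]
force: [-0.5, -0.3, -1.0]
gripper_width: 0.0282
gripper_force: 20.0
pos [ 0.5938 -0.1622  0.1732] rpy [-3.139e+00 -2.000e-03  1.993e+00] linear [0.289  0.0929 0.0036] yaw -20.8 alt -20.8 q7 0.48 t 27.275
```

```bash
python3 -m pendant '[{"linear":[0.020,0.007,0],"yaw":-2},{"linear":[0.065,0.021,0],"yaw":-6},{"linear":[0.115,0.037,0],"yaw":-10},{"linear":[0.165,0.053,0],"yaw":-13},{"linear":[0.215,0.069,0],"yaw":-16},{"linear":[0.255,0.082,0],"yaw":-19},{"linear":[0.280,0.090,0.002],"yaw":-20.8},{"linear":[0.288,0.093,0.004],"yaw":-20.8}]'; python3 -m pendant '[{"linear":[0,0,0],"yaw":0},{"linear":[0,0,0],"yaw":0},{"linear":[0,0,0],"yaw":0},{"linear":[0,0,0],"yaw":0}]'; python3 go.py .561 .1385 .0565 135
```

```text
clock: 28.28
position: [0.5591, 0.1439, 0.171]
eef_rot: [3.141, -0.001, 2.365]
force: [-0.5, 0.5, -0.7]
gripper_width: 0.0276
gripper_force: 20.0
clock: 28.78
position: [0.5618, 0.1376, 0.171]
eef_rot: [-3.141, 0.0, 2.355]
force: [-0.5, -0.3, -1.0]
gripper_width: 0.0283
gripper_force: 20.0
pos [0.5618 0.1376 0.171 ] rpy [-3.141  0.     2.355] linear [0.0012 0.     0.1145] yaw -0.1 alt -0.1 q7 0.3 t 28.775
```

```bash
python3 -m pendant '[{"linear":[0.001,0,0.02],"yaw":0},{"linear":[0.001,0,0.050],"yaw":0},{"linear":[0.001,0,0.080],"yaw":0},{"linear":[0.001,0,0.102],"yaw":0},{"linear":[0.001,0,0.110],"yaw":0},{"linear":[0.001,0,0.1145],"yaw":0},{"linear":[0.001,0,0.1145],"yaw":0},{"linear":[0.001,0,0.1145],"yaw":0}]'; python3 -m pendant '[{"linear":[0,0,0],"yaw":0},{"linear":[0,0,0],"yaw":0},{"linear":[0,0,0],"yaw":0}]' 0.05; python3 -m pendant '[{"linear":[0,0,-0.02],"yaw":0},{"linear":[0,0,-0.06],"yaw":0},{"linear":[0,0,-0.10],"yaw":0},{"linear":[0,0,-0.13],"yaw":0},{"linear":[0,0,-0.13],"yaw":0},{"linear":[0,0,-0.13],"yaw":0}]'; python3 go.py .56 -.10 .2 135
```

```text
clock: 29.78
position: [0.5616, 0.1395, 0.0574]
eef_rot: [3.14, 0.001, 2.356]
force: [0.7, 0.3, -1.8]
gripper_width: 0.0278
gripper_force: 20.0
clock: 30.15
position: [0.5611, 0.1393, 0.0568]
eef_rot: [3.141, 0.0, 2.356]
force: [0.5, 0.5, -0.4]
gripper_width: 0.0469
gripper_force: 0.0
clock: 30.9
position: [0.5606, 0.1391, 0.1866]
eef_rot: [-3.141, 0.0, 2.356]
force: [-0.9, 0.4, 0.0]
gripper_width: 0.0501
gripper_force: 0.0
pos [0.5606 0.1391 0.1866] rpy [-3.141  0.     2.356] linear [-0.1686 -0.1695 -0.0133] yaw 0.0 alt 0.0 q7 0.31 t 30.9
```

Move clear of the pads and check everything.

```bash
python3 -m pendant '[{"linear":[-0.025,-0.025,-0.002],"yaw":0},{"linear":[-0.060,-0.060,-0.006],"yaw":0},{"linear":[-0.095,-0.095,-0.010],"yaw":0},{"linear":[-0.130,-0.130,-0.013],"yaw":0},{"linear":[-0.155,-0.155,-0.013],"yaw":0},{"linear":[-0.169,-0.169,-0.013],"yaw":0},{"linear":[-0.169,-0.169,-0.013],"yaw":0},{"linear":[-0.169,-0.169,-0.013],"yaw":0}]'
python3 - <<'E'
from h import *
c=shot('top'); save(c,'t5.png',(140,170,300,340),3); P=c['P']
for x,y,z0,z1 in((.56,.1395,.08,.11),(.505,.194,.055,.08),(.45,.2495,.038,.06),(.395,.3045,.02,.05)):
    m=(np.hypot(P[...,0]-x,P[...,1]-y)<.04)&(P[...,2]>z0)&(P[...,2]<z1); p=P[m]
    r=cv2.minAreaRect((p[:,:2]*1000).astype(np.float32)); print(x,y,len(p),np.round(r[0],1),np.round(r[1],1),np.round(np.median(p[:,2]),3))
E
```

```text
clock: 31.9
position: [0.561, -0.0973, 0.1993]
eef_rot: [3.141, -0.001, 2.359]
force: [0.7, -0.1, 0.1]
gripper_width: 0.0499
gripper_force: 0.0
0.56 0.1395 293 [560.2 140.6] [28.4 44.5] 0.093
0.505 0.194 241 [504.8 195.4] [34.  33.1] 0.067
0.45 0.2495 76 [451.4 247.7] [19.2 17.4] 0.045
0.395 0.3045 280 [392.9 306.8] [40.8 50. ] 0.034
```

View pics/t5.png

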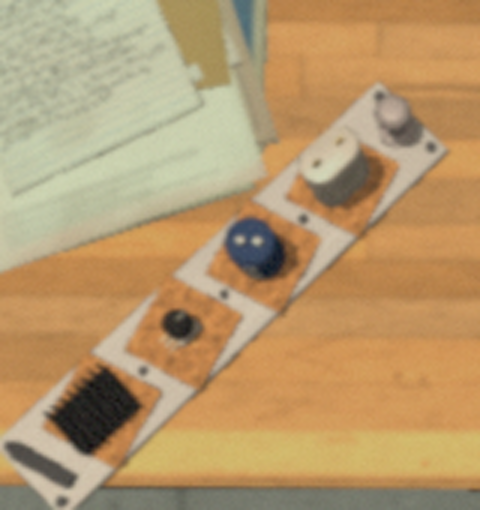

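All four stand upright on their pads, within about 3 mm of centre: motor capacitor by the post (335,170), can (255,245), pot (180,325) and heat sink (95,410).

```bash
python3 -c "
from cell import ctrl
print(ctrl.finish_job())"
```

```text
the job is handed in; nothing more can be done
None
```

The job is handed in: from the post outward the motor capacitor, can, potentiometer and heat sink stand upright on their pads, each measured about 3 mm or less from its pad's centre, with about 32 s of the 112 s used.

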